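Start the cheese loggers in order

TASK

Start the core temperature loggers of three cheeses by gently pressing each logger's round steel head straight down with the fingertips until the logger is fully in, its collar down on the rind: first the one in the triangular wedge, then the one in the flat round wheel, then the one in the rectangular block. Leave the logger in the tall drum as it is; do not lift or shift any cheese, pull any logger out or disturb the other things, and press lightly, never with more than about 25 N. Finish with the hand clear of everything.

Things in the scene. Friction and masses are not known exactly. Their poses are not given: they have to be found in the camera images.
- wedge: wedge of yellow holed cheese, a triangle seen from above: 118 mm long from its point to its curved back, 114 mm across the back, 68 mm high; origin under the logger, 68 mm from the point (the point is towards the body's -x). Stands loose on a white board whose top is 12 mm above the work surface. z axis up.
- wedge_pin_top (a point): centre of the top of the wedge's logger head: a level steel disc, 28 mm across, 8 mm thick, black dot on top, over a dark collar 20 mm across and 7 mm high, on a 6 mm pin straight down into the cheese. The collar starts 9 to 12 mm clear of the rind; fully in it lies on the rind and this point, left free, is 83 mm above the cheese's underside
- wedge_pin (a joint): how far the wedge's logger pin is pushed in (m): 0 = collar 12 mm above the rind, 0.012 = fully in, collar on the rind (firm stop). Starts at 0 to 0.003, slides against about 3 N of friction, stays where left; negative = pulled out. The head is sprung on the collar (3 N per mm, 5 mm at most): it sinks 1 mm while the pin slides, more at the stop, and springs back
- wheel: flat round wheel of yellow cheese, 120 mm diameter, 42 mm high; origin at the centre of its underside. Stands loose on a white board whose top is 12 mm above the work surface. z axis up.
- wheel_pin_top (a point): centre of the top of the wheel's logger head: a level steel disc, 28 mm across, 8 mm thick, black dot on top, over a dark collar 20 mm across and 7 mm high, on a 6 mm pin straight down into the cheese. The collar starts 9 to 12 mm clear of the rind; fully in it lies on the rind and this point, left free, is 57 mm above the cheese's underside
- wheel_pin (a joint): how far the wheel's logger pin is pushed in (m): 0 = collar 12 mm above the rind, 0.012 = fully in, collar on the rind (firm stop). Starts at 0 to 0.003, slides against about 3 N of friction, stays where left; negative = pulled out. The head is sprung on the collar (3 N per mm, 5 mm at most): it sinks 1 mm while the pin slides, more at the stop, and springs back
- block: rectangular block of yellow cheese, 105 mm (its x) by 62 mm (its y), 54 mm high; origin at the centre of its underside. Stands loose on a white board whose top is 12 mm above the work surface. z axis up.
- block_pin_top (a point): centre of the top of the block's logger head: a level steel disc, 28 mm across, 8 mm thick, black dot on top, over a dark collar 20 mm across and 7 mm high, on a 6 mm pin straight down into the cheese. The collar starts 9 to 12 mm clear of the rind; fully in it lies on the rind and this point, left free, is 69 mm above the cheese's underside
- block_pin (a joint): how far the block's logger pin is pushed in (m): 0 = collar 12 mm above the rind, 0.012 = fully in, collar on the rind (firm stop). Starts at 0 to 0.003, slides against about 3 N of friction, stays where left; negative = pulled out. The head is sprung on the collar (3 N per mm, 5 mm at most): it sinks 1 mm while the pin slides, more at the stop, and springs back
- drum: tall narrow round drum of yellow cheese, 72 mm diameter, 85 mm high, the one to leave alone; origin at the centre of its underside. Stands loose on a white board whose top is 12 mm above the work surface. z axis up.
- drum_pin_top (a point): centre of the top of the drum's logger head: a level steel disc, 28 mm across, 8 mm thick, black dot on top, over a dark collar 20 mm across and 7 mm high, on a 6 mm pin straight down into the cheese. The collar starts 9 to 12 mm clear of the rind; fully in it lies on the rind and this point, left free, is 100 mm above the cheese's underside
- drum_pin (a joint): how far the drum's logger pin is pushed in (m): 0 = collar 12 mm above the rind, 0.012 = fully in, collar on the rind (firm stop). Starts at 0 to 0.003, slides against about 3 N of friction, stays where left; negative = pulled out. The head is sprung on the collar (3 N per mm, 5 mm at most): it sinks 1 mm while the pin slides, more at the stop, and springs back
- honey_jar: squat amber glass jar, 54 mm diameter, 75 mm high; a bystander, loose on the board; origin at the centre of its underside
- dip_bowl: white china dip bowl, 60 mm diameter, 30 mm high; a bystander, loose on the board; origin at the centre of its underside
- olive_jar: green glass jar with a black lid, 48 mm diameter, 70 mm high; a bystander, loose on the board; origin at the centre of its underside
- pepper_mill: turned dark wood pepper mill, 44 mm diameter, 90 mm high; a bystander, loose on the board; origin at the centre of its underside
- tumbler: blue china tumbler, 56 mm diameter, 70 mm high; a bystander, loose on the board; origin at the centre of its underside
- spatula: spatula 200 mm long lying near the right-hand edge of the board, blade end away from the robot at first; a bystander, loose on the board; origin near its middle, at its underside
Not all that is in view belongs to the job. What is shaped like the wheel but turquoise is not meant. Leave any pink look-alike of the wedge alone.

How it is judged:
By the outcome, as a careful person would: the job done as asked, in the order asked, and still so for the second after the job is handed in, with the robot touching nothing.
It also fails if it takes over 58 s, if anything falls off the work surface, if the arm or the gripper's body presses on something with over 40 N, if the wrist force passes 120 N, or if a joint passes its speed limit or range.

ROBOT

A 6-joint arm with a two-finger parallel gripper is mounted at the origin on the work surface. World frame = base frame: x ahead of the robot, y to its left, z up, the work surface at z = 0. Lengths are in m, angles in rad, forces in N, time in s.
With the tool pointing down it reaches from about 0.325 to 0.775 m from the base axis. Payload 5.5 kg.
Tool frame: the origin (TCP) lies between the finger pads; the fingertips stand 8 mm ahead of it and the grasp point (between the pads) lies 11 mm behind it (tcp_to_tips is the distance from the TCP to the fingertips, in m); z points along the fingers, y is the direction in which the jaws open and shut (so a half turn about z gives the same grasp; the last joint's range is limited). The gripper opens to 88 mm and grips with 3 to 60 N. Pads are 20 mm wide; open, the fingers measure 115 mm over their backs; the gripper's body (75 mm by 178 mm) begins 61 mm behind the grasp point.
Start: joints at [1.198, 0.091, 1.231, -0, 1.82, -0.057], TCP at [0.186, 0.57, 0.231] pointing down, gripper open.
Joint ranges: [-2.87, 2.87], [-0.86, 2.18], [0.17, 2.46], [-1.51, 4.65], [0.06, 2.69], [-2.65, 2.65]. Speed limits (rad/s): [2.57, 2.57, 3.01, 3.14, 3.14, 3.14].

INTERFACE

Orientations are given as a unit quaternion [w, x, y, z].
In Python, from bench import * gives the robot as it stands. Calls block until the motion is done:
- move_to(position, orientation): joint-space move of the TCP to a pose.
- move_l(position, speed=0.15, orientation=None): straight line of the TCP; orientation=None keeps the orientation; speed is the mean speed in m/s.
- movej(angles): joint-space move.
- gripper_open() and close(): open the fingers fully, or close them until they stop; the grip force is fixed at half the most.
- hold(seconds).
- inverse_kinematics(position, orientation): joint angles nearest the present ones, or None.
- state(): the state.
- get_image(name): name is "scene" or "top" or "wrist"; returns a dict with "frame" (384x512x3 uint8, blue, green, red), "depth" (384x512 float32, m along the optical axis (not along the pixel's ray), 0 where there is no reading), "camera_matrix" (3x3 intrinsics, pixels), "view" (4x4, takes a point from world to camera coordinates). Camera axes: x right, y up, looking along -z (the intrinsics and any distortion apply to the point x, -y, -z); pixel columns grow to the right and rows downward; lengths in m; the calibration is good to about 2 mm. A picture is of the moment at which its call begins.
A pose or a line that the arm cannot do raises IKError and nothing moves.
- job_done(): hands the job in, once; it reports no verdict.
The state is a dict: "time": time; "joint_pos": joint angles; "dq": joint speeds; "joint_torque": joint torques, N m; "ee_pos": TCP position; "ee_rot": TCP orientation; "ft_force": force on the tool from outside, world axes, zero at the start; "moment": the same for the moment, N m; "finger_gap": finger opening in m.
Only numpy, scipy, OpenCV 4.12 (cv2) and the standard library are available. Lean on these libraries where they do the work, as an engineer would, in place of code of your own. Each camera call takes 0.05 s, during which the arm holds its last target.

## Working session

There is one attempt and no reset: what is moved stays moved. The work goes in short steps, each a Python script; the robot and the scene stay as the last script left them, time stands still between calls to the robot, and variables do not carry over. Pictures are saved under pics/ and viewed, and the job is handed in when it is done.

```bash
ls; mkdir -p pics
python3 - <<'E'
from bench import *
import cv2, numpy as np
for n in ["scene","top","wrist"]:
    im=get_image(n)
    cv2.imwrite(f"pics/{n}0.png",im["frame"])
    np.savez(f"{n}0.npz",**{k:im[k] for k in("frame","depth","camera_matrix","view")}); print(n,im["camera_matrix"].tolist(),im["view"].round(3).tolist())
s=state(); print(s)
E
```

```text
pics
scene [[382.29250312006445, 0.0, 259.84328585726666], [0.0, 382.29250312006445, 189.9093420400503], [0.0, 0.0, 1.0]] [[-0.535, 0.845, -0.0, 0.211], [-0.479, -0.303, 0.824, 0.166], [0.696, 0.441, 0.566, -1.45], [0.0, 0.0, 0.0, 1.0]]
top [[365.86062516705266, 0.0, 249.65672994804208], [0.0, 365.86062516705266, 195.95768728494912], [0.0, 0.0, 1.0]] [[0.01, -1.0, -0.015, 0.062], [0.989, 0.008, 0.146, -0.462], [-0.146, -0.016, 0.989, -1.052], [0.0, 0.0, 0.0, 1.0]]
wrist [[279.7869688889507, 0.0, 250.02185451485306], [0.0, 279.7869688889507, 190.4316299042876], [0.0, 0.0, 1.0]] [[0.31, 0.951, -0.001, -0.599], [-0.91, 0.296, -0.291, 0.035], [-0.276, 0.092, 0.957, -0.391], [0.0, 0.0, 0.0, 1.0]]
{'time': 0.15, 'joint_pos': array([ 1.19832227e+00,  9.17072692e-02,  1.23162168e+00, -2.25335497e-05,
        1.81977223e+00, -5.67223828e-02]), 'dq': array([ 0.00257705, -0.00281828, -0.00439214, -0.0010406 ,  0.00098172,
       -0.0005022 ]), 'joint_torque': array([ 1.78221439e-03, -4.47046316e+01, -4.06905484e+01,  6.98642526e-02,
        2.74805952e-02, -7.18543629e-05]), 'ee_pos': array([0.18626464, 0.57013753, 0.22974681]), 'ee_rot': array([-1.49952435e-04,  1.57223504e-01,  9.87562758e-01, -7.39284724e-04]), 'ft_force': array([ 0.42411076, -0.64495001, -0.89447275]), 'moment': array([ 0.01722316,  0.03904702, -0.0333267 ]), 'finger_gap': 0.08787774448013565}
```

View pics/scene0.png

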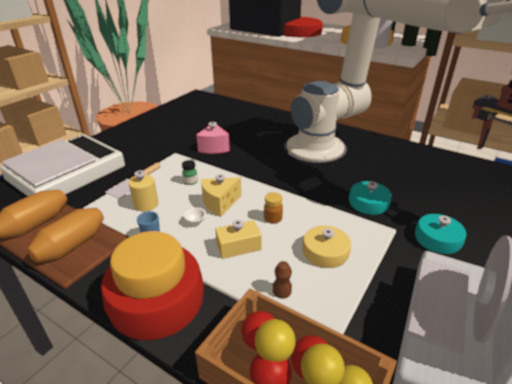

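View pics/top0.png

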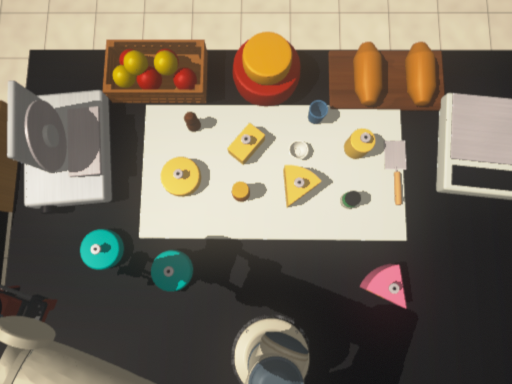

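View pics/wrist0.png

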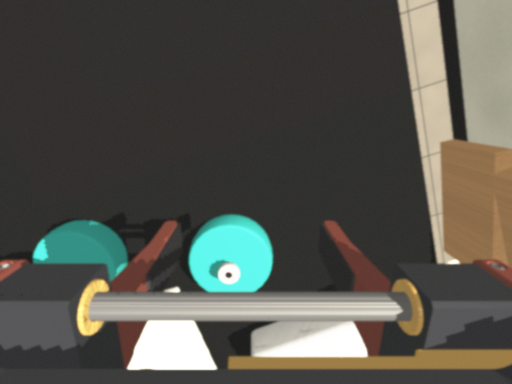

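Top view: the wedge head is near (300,183), wheel (180,174), block (248,140) and drum (366,138). The turquoise wheels and the pink wedge lie off the board. Next I'll deproject these.

```bash
cat > h.py <<'E'
import numpy as np, cv2
def cloud(d):
    K=d["camera_matrix"];V=d["view"];Z=d["depth"].astype(float)
    v,u=np.mgrid[:Z.shape[0],:Z.shape[1]]
    x=(u-K[0,2])/K[0,0]*Z; y=(v-K[1,2])/K[1,1]*Z
    P=np.stack([x,-y,-Z,np.ones_like(Z)],-1)@np.linalg.inv(V).T
    P=P[...,:3]; P[Z<=0]=np.nan
    return P
def proj(d,p):
    c=d["view"]@np.append(p,1); q=d["camera_matrix"]@np.array([c[0],-c[1],-c[2]]); return q[:2]/q[2]
def ray_z(d,u,v,z):
    K=d["camera_matrix"];Vi=np.linalg.inv(d["view"])
    r=Vi[:3,:3]@np.array([(u-K[0,2])/K[0,0],-(v-K[1,2])/K[1,1],-1]); o=Vi[:3,3]
    return o+r*(z-o[2])/r[2]
E
python3 - <<'E'
from h import *
for n,S in (("top",dict(wedge=(300,183),wheel=(180,174),block=(248,140),drum=(366,138))),("scene",dict(wedge=(222,182),wheel=(327,233),block=(238,226),drum=(140,176)))):
    d=np.load(n+"0.npz"); P=cloud(d)
    for k,(u,v) in S.items():
        w=P[v-9:v+10,u-9:u+10].reshape(-1,3); f=d["frame"][v-9:v+10,u-9:u+10].reshape(-1,3).astype(int)
        sat=f.max(1)-f.min(1)
        zt=dict(wedge=.107,wheel=.081,block=.093,drum=.124)[k]
        m=(np.abs(w[:,2]-zt)<.008)&(sat<70)
        print(n,k,m.sum(),"head mean",np.nanmean(w[m],0).round(4),"mid",((np.nanmin(w[m],0)+np.nanmax(w[m],0))/2).round(4),"std",np.nanstd(w[m],0).round(4), "zs",np.sort(w[:,2])[::30].round(3))
    vis=[]
    for k,(u,v) in S.items():
        vis.append(cv2.resize(d["frame"][v-16:v+16,u-16:u+16],(384,288) if 0 else (380,380),interpolation=cv2.INTER_NEAREST))
    cv2.imwrite(f"pics/c_{n}.png",cv2.resize(np.vstack([np.hstack(vis[:2]),np.hstack(vis[2:])]),(600,600)))
    board=P[150,160:400:40] if n=="top" else P[270:290:5,330]
    print("board",board.round(4).tolist())
E
```

```text
top wedge 70 head mean [ 0.4915 -0.0705  0.1069] mid [ 0.4911 -0.0703  0.1059] std [0.0065 0.0068 0.002 ] zs [0.009 0.078 0.079 0.08  0.08  0.081 0.081 0.082 0.083 0.084 0.106 0.108
   nan]
top wheel 68 head mean [0.5193 0.2735 0.0794] mid [0.52   0.2744 0.0795] std [0.0066 0.0068 0.0021] zs [0.049 0.052 0.053 0.054 0.054 0.055 0.055 0.056 0.057 0.058 0.078 0.08
   nan]
top block 68 head mean [0.6195 0.0794 0.092 ] mid [0.6194 0.0792 0.0913] std [0.0067 0.0069 0.0022] zs [0.01  0.063 0.065 0.065 0.066 0.067 0.067 0.068 0.069 0.07  0.09  0.093
 0.096]
top drum 72 head mean [ 0.6172 -0.2544  0.1232] mid [ 0.6187 -0.2552  0.1235] std [0.0068 0.0067 0.0019] zs [0.01  0.015 0.095 0.096 0.097 0.098 0.099 0.099 0.1   0.101 0.122 0.124
 0.128]
board [[0.6072, 0.3468, 0.0101], [0.6075, 0.222, 0.0119], [0.5931, 0.0956, 0.0665], [0.6084, -0.0252, 0.0143], [0.6083, -0.1475, 0.0175], [0.5863, -0.2458, 0.0988]]
scene wedge 57 head mean [ 0.4951 -0.0705  0.106 ] mid [ 0.4932 -0.0712  0.1052] std [0.0074 0.0077 0.0022] zs [0.009 0.013 0.074 0.079 0.08  0.08  0.081 0.081 0.081 0.082 0.097 0.106
   nan]
scene wheel 81 head mean [0.5219 0.2738 0.0789] mid [0.5202 0.273  0.0778] std [0.0076 0.0067 0.0018] zs [0.01  0.051 0.053 0.054 0.054 0.054 0.055 0.055 0.056 0.068 0.079 0.08
   nan]
scene block 83 head mean [0.6222 0.0786 0.0912] mid [0.6209 0.0774 0.09  ] std [0.0076 0.0074 0.0019] zs [0.01  0.012 0.014 0.065 0.066 0.066 0.067 0.067 0.068 0.08  0.09  0.092
 0.094]
scene drum 62 head mean [ 0.6199 -0.2535  0.1217] mid [ 0.6184 -0.2545  0.1207] std [0.0077 0.0074 0.0022] zs [-0.004  0.     0.002  0.029  0.096  0.097  0.097  0.098  0.098  0.099
  0.117  0.123    nan]
board [[0.5712, 0.3095, 0.0132], [0.5835, 0.3152, 0.0106], [0.599, 0.3218, 0.012], [0.6143, 0.3284, 0.0135]]
```

Run:
```python
from h import *
d=np.load("top0.npz"); c=d["frame"][95:245,135:415]
cv2.imwrite("pics/board.png",cv2.resize(c,(784,420),interpolation=cv2.INTER_CUBIC))
```

```text
(no output)
```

View pics/c_top.png

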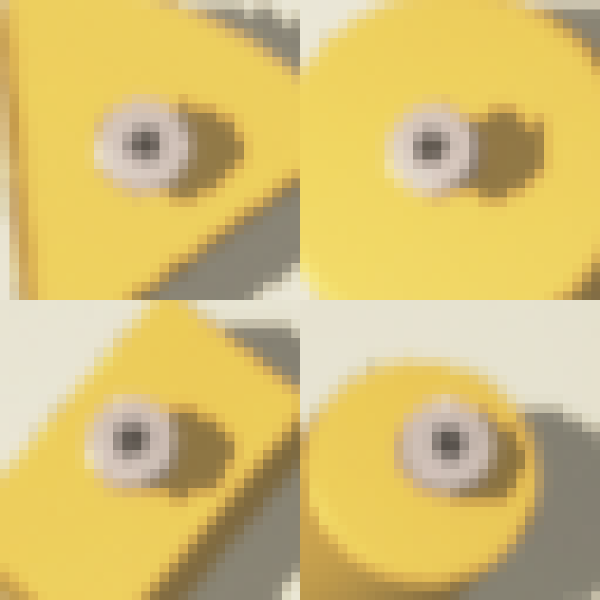

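View pics/board.png

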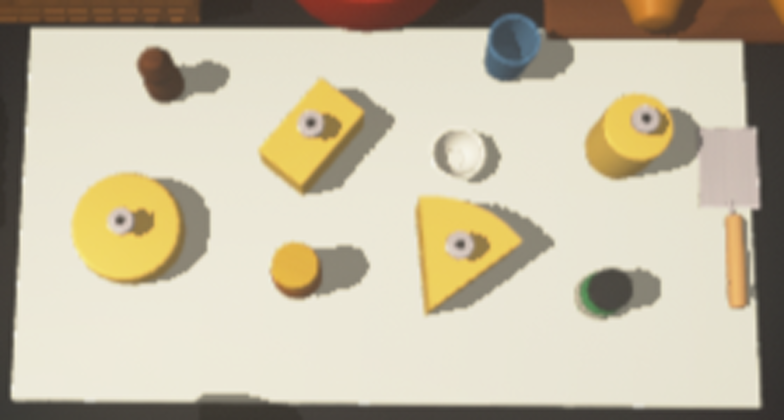

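Both cameras agree to within 3 mm. The heights fit too: 12 mm board + cheese height + 15 mm head and collar + 9–12 mm. Next: close the fingers and hover over the wedge's head to verify.

Run:
```python
from bench import *
from h import *
close()
q=[0,0.157,0.9876,0]
a=np.array([.4925,-.0705,.2])
print(inverse_kinematics(a,q))
move_to(a,q)
move_l([.4925,-.0705,.135],speed=.08)
hold(.2)
s=state(); print(s["time"],s["ee_pos"],s["ee_rot"],s["ft_force"],s["finger_gap"])
for n in ["scene","wrist","top"]:
    d=get_image(n); print(n,proj(d,np.array([.4925,-.0705,.107])),proj(d,s["ee_pos"]-[0,0,.008]))
    np.savez(f"{n}1.npz",**{k:d[k] for k in("frame","depth","camera_matrix","view")})
    f=d["frame"]
    if n=="scene": f=cv2.resize(f[140:230,160:280],(800,600),interpolation=cv2.INTER_CUBIC)
    cv2.imwrite(f"pics/{n}1.png",f)
```

```text
[-2.10573525e-01 -1.89521633e-01  1.55638699e+00 -4.44089210e-16
  1.77472730e+00 -1.46606580e+00]
5.175 [ 0.49278671 -0.07058468  0.1356379 ] [ 5.32203326e-04  1.57021649e-01  9.87595017e-01 -2.16946274e-05] [ 0.46163822 -0.10643297  0.2365529 ] 0.000512591337635874
scene [220.0194372  175.85187548] [219.49503954 169.63469197]
wrist [249.97142128 224.41810842] [249.99356287 238.10087877]
top [298.61010489 181.55380452] [299.53086939 180.04633786]
```

View pics/scene1.png

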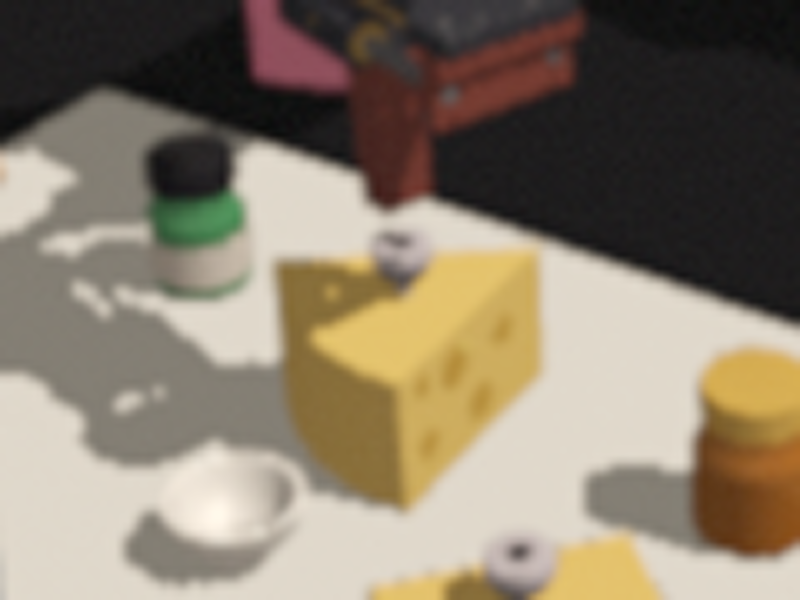

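View pics/wrist1.png

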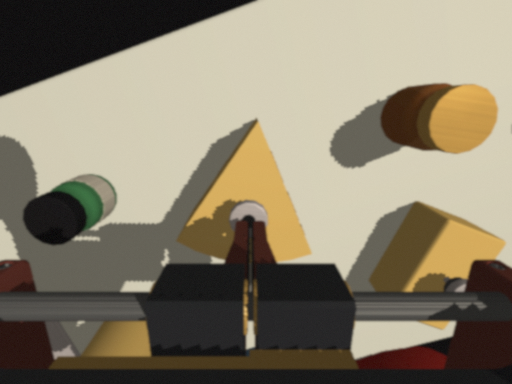

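Run:
```python
from h import *
d=np.load("wrist1.npz"); f=d["frame"]; 
cv2.imwrite("pics/w1z.png",cv2.resize(f[190:260,210:290],(800,700),interpolation=cv2.INTER_NEAREST)[:600])
P=cloud(d)
for v in range(198,236,3): print(v,[(round(float(P[v,u,2]),3)) for u in range(230,270,4)])
v,u=np.mgrid[195:235,225:275]; w=P[195:235,225:275]
m=(abs(w[...,2]-.107)<.005)
print(m.sum(),np.nanmin(w[m],0),np.nanmax(w[m],0))
for p in ([.4925,-.0705,.107],[.4785,-.0705,.107],[.4865,-.0705,.107]): print(p,proj(d,np.array(p)))
```

```text
198 [0.079, 0.08, 0.081, 0.08, 0.081, 0.079, 0.08, 0.079, 0.081, 0.08]
201 [0.079, 0.079, 0.08, 0.1, 0.103, 0.103, 0.102, 0.079, 0.081, 0.079]
204 [0.08, 0.08, 0.104, nan, 0.106, 0.107, 0.106, 0.104, 0.079, 0.079]
207 [0.079, 0.102, 0.106, 0.106, 0.105, 0.106, 0.106, 0.106, 0.105, 0.079]
210 [0.08, 0.106, 0.107, 0.106, 0.106, 0.105, 0.107, 0.106, 0.106, 0.079]
213 [0.081, 0.105, 0.106, 0.106, 0.106, nan, 0.106, 0.106, 0.106, 0.104]
216 [0.105, 0.106, 0.107, 0.105, 0.107, 0.106, 0.106, 0.107, 0.107, 0.105]
219 [0.105, 0.107, 0.105, 0.106, 0.107, 0.106, 0.106, 0.105, 0.106, 0.105]
222 [0.105, 0.105, 0.129, 0.13, 0.13, 0.106, 0.13, 0.129, 0.13, 0.107]
225 [0.079, 0.107, 0.133, 0.134, 0.135, 0.131, 0.134, 0.133, 0.134, 0.105]
228 [0.081, 0.106, 0.138, 0.138, 0.14, 0.135, 0.139, 0.138, 0.137, 0.139]
231 [0.08, 0.106, 0.143, 0.142, 0.142, 0.14, 0.142, 0.142, 0.143, 0.143]
234 [0.079, 0.079, 0.147, 0.147, 0.146, 0.143, 0.146, 0.146, 0.147, 0.146]
687 [ 0.4761724  -0.08408564  0.10200121] [ 0.49787006 -0.056829    0.1076745 ]
[0.4925, -0.0705, 0.107] [249.97142128 224.41810842]
[0.4785, -0.0705, 0.107] [243.70939222 206.71257028]
[0.4865, -0.0705, 0.107] [247.31815078 216.91613397]
```

View pics/w1z.png

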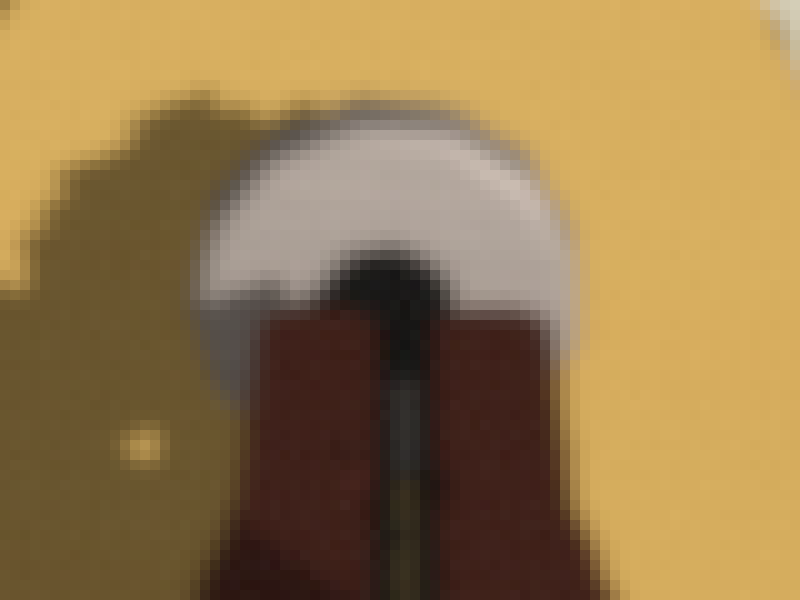

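Run:
```python
from h import *
from scipy.spatial.transform import Rotation as R
d=np.load("wrist1.npz")
ee=np.array([.49279,-.07058,.13564]); Rm=R.from_quat([.157,.9876,0,0]).as_matrix()
print(Rm[:,0])
for s in (10,-10):
    print(s,proj(d,ee+Rm[:,0]*s/1e3-[0,0,.008]))
for v in(219,220,221): print(ray_z(d,249,v,.1065))
t=np.load("top0.npz");s=np.load("scene0.npz")
def dot(d,u,v,r=7):
    # centroid of dark dot at subpixel
    g=cv2.cvtColor(d["frame"],cv2.COLOR_BGR2GRAY).astype(float)[v-2:v+3,u-2:u+3]
    w=np.clip(g.max()-g-20,0,None)**1.0; yy,xx=np.mgrid[v-2:v+3,u-2:u+3]
    return (w*xx).sum()/w.sum(),(w*yy).sum()/w.sum()
for k,z,a,b in (("wedge",.1065,(299,182),(222,182)),("wheel",.0805,(180,174),(327,232)),("block",.0925,(248,140),(238,226))):
    u=dot(t,*a); print(k,np.round(u,2),ray_z(t,*u,z).round(4))
```

```text
[-0.95070214  0.31010554  0.        ]
10 [250.01001515 223.61218817]
-10 [249.99456941 252.12916609]
[ 0.48856141 -0.06993622  0.1065    ]
[ 0.4892843  -0.07017246  0.1065    ]
[ 0.49000882 -0.07040923  0.1065    ]
wedge [298.93 181.76] [ 0.492  -0.0714  0.1065]
wheel [179.84 173.71] [0.5178 0.2671 0.0805]
block [247.9  139.64] [0.6167 0.0722 0.0925]
```

View pics/c_scene.png

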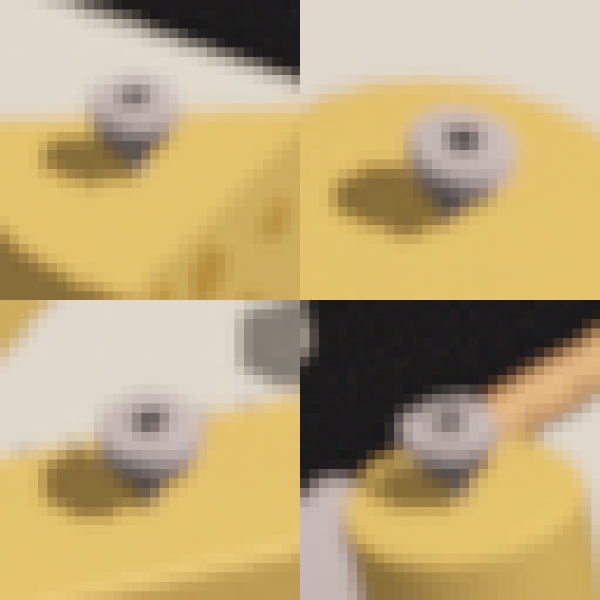

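Fingertip bias in the wrist view is about 2 px; after correcting for it, the three cameras agree on the wedge head at (0.491, -0.0705). Pressing it in small force-checked steps.

```bash
cat > press.py <<'E'
from bench import *
from h import *
def fz(n=3):
    v=[]
    for _ in range(n): hold(.03); v.append(state()["ft_force"])
    return np.mean(v,0)
def press(x,y,ztop0,zfree,Fstop=8.5):
    """ztop0 present head top, zfree free top when fully in"""
    tcp=.008
    move_l([x,y,ztop0+.006+tcp],speed=.05); hold(.2)
    b=fz(5); z=ztop0+.002; log=[]
    while True:
        z-=.001 if z>zfree+.001 else .0005
        if z<zfree-.0055: print("floor"); break
        move_l([x,y,z+tcp],speed=.02)
        f=fz(2)-b; tz=state()["ee_pos"][2]-tcp
        log.append((round(tz*1e3,2),*[round(float(a),1) for a in f]))
        if f[2]>Fstop and z<zfree+.001: print("stop reached"); break
        if f[2]>13: print("force!"); break
    print("base",b.round(2)); print(*log,sep="\n")
    s=state(); print("t",s["time"],"ee",s["ee_pos"].round(4),"mom",s["moment"].round(3))
    move_l([x,y,ztop0+.03+tcp],speed=.06)
E
python3 - <<'E'
from press import *
press(.491,-.0705,.1065,.095)
for n in ["scene","wrist"]:
    d=get_image(n); f=d["frame"]
    f=cv2.resize(f[140:230,160:280],(800,600),interpolation=cv2.INTER_CUBIC) if n=="scene" else f
    cv2.imwrite(f"pics/{n}2.png",f)
    P=cloud(d)
    if n=="wrist":
        w=P[195:235,225:275].reshape(-1,3); w=w[(w[:,2]>.085)&(w[:,2]<.11)]; print("head z",np.median(w[:,2]),len(w))
E
```

```text
stop reached
base [-0.33 -0.04  0.32]
(np.float64(107.43), 0.9, -0.2, 0.4)
(np.float64(106.62), 0.6, -1.1, 0.7)
(np.float64(105.78), -0.2, -0.6, 1.8)
(np.float64(104.58), 0.1, 0.0, 2.5)
(np.float64(103.51), 1.4, 0.5, 2.2)
(np.float64(102.48), 1.1, 0.4, 1.3)
(np.float64(101.5), 2.1, -0.3, 2.0)
(np.float64(100.51), 2.4, -0.7, 2.4)
(np.float64(99.48), 2.2, 0.2, 1.7)
(np.float64(98.46), 2.5, -0.2, 1.6)
(np.float64(97.45), 2.1, -0.5, 2.1)
(np.float64(96.43), 2.2, 0.0, 1.9)
(np.float64(95.42), 1.8, -0.5, 1.8)
(np.float64(94.98), 1.5, -0.1, 1.9)
(np.float64(94.5), 1.0, -0.2, 2.5)
(np.float64(94.12), 0.8, -0.2, 3.9)
(np.float64(93.66), 0.5, -0.1, 4.8)
(np.float64(93.32), 0.6, -0.0, 5.6)
(np.float64(93.02), -0.2, 0.0, 6.3)
(np.float64(92.72), -0.9, 0.2, 7.4)
(np.float64(92.41), -1.0, 0.7, 8.2)
(np.float64(92.1), -1.7, 0.6, 9.1)
t 13.25 ee [ 0.4911 -0.0705  0.1001] mom [0.03  0.365 0.05 ]
head z 0.09434125588820347 804
```

View pics/scene2.png

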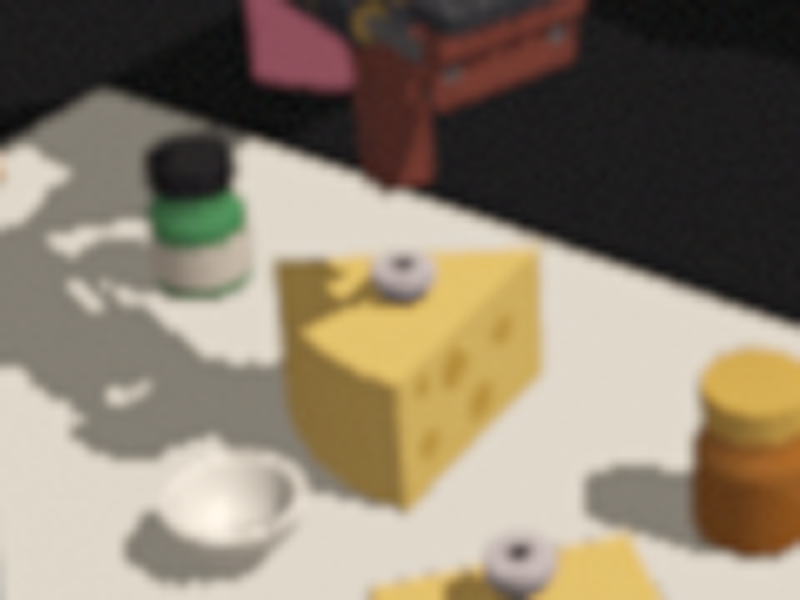

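Run:
```python
from press import *
q=[0,0.157,0.9876,0]
move_l([.491,-.0705,.19],speed=.12)
c=[.5195,.2735]
a=inverse_kinematics([*c,.19],q); print(a)
move_to([*c,.19],q); move_l([*c,.0805+.008+.022],speed=.1); hold(.2)
s=state(); print(s["time"],s["ee_pos"])
d=get_image("wrist"); np.savez("wrist3.npz",**{k:d[k] for k in("frame","depth","camera_matrix","view")})
print(proj(d,np.array([*c,.0805])))
cv2.imwrite("pics/w3.png",cv2.resize(d["frame"][170:270,190:310],(720,600),interpolation=cv2.INTER_CUBIC))
d=get_image("scene");cv2.imwrite("pics/s3.png",cv2.resize(d["frame"][180:285,260:400],(800,600),interpolation=cv2.INTER_CUBIC))
```

```text
[ 4.26652407e-01  5.17440958e-02  1.34365828e+00 -4.44089210e-16
  1.74619027e+00 -8.28839873e-01]
17.2333 [0.51988881 0.27369942 0.11142385]
[249.53007957 222.95526288]
```

View pics/w3.png

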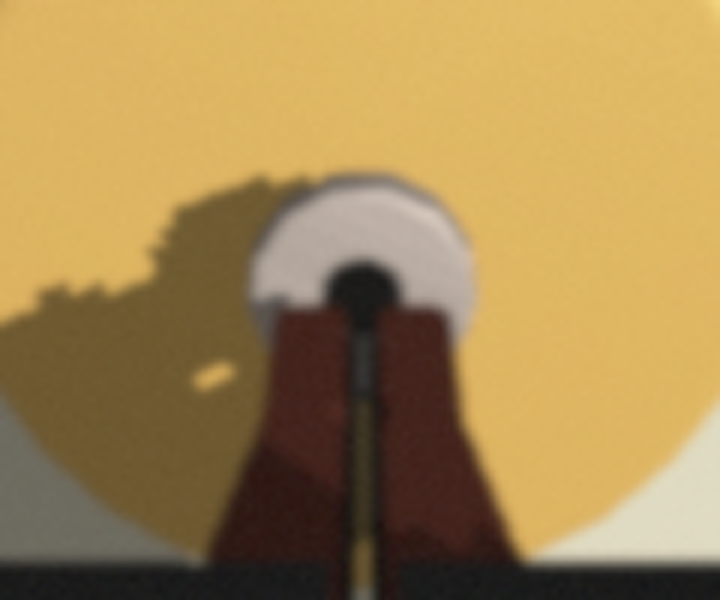

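View pics/s3.png

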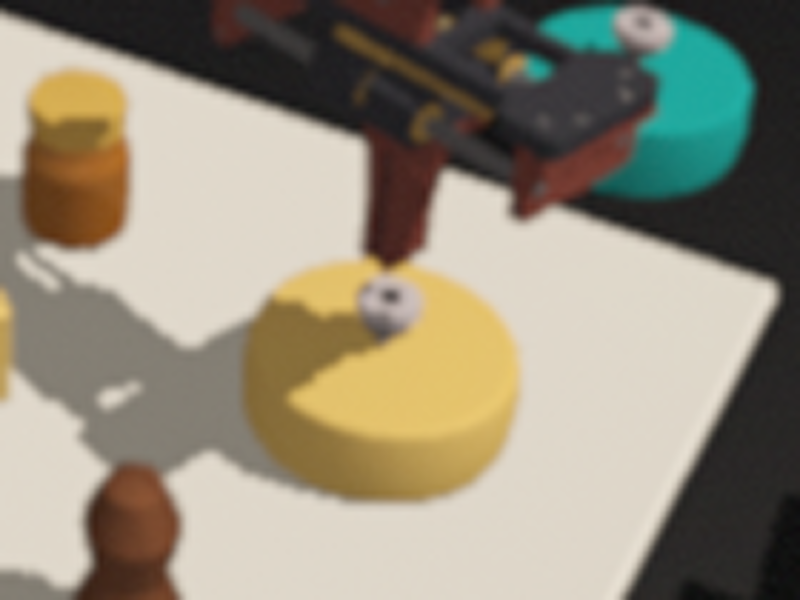

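Wedge: collar on the rind, cheese not moved. Wheel: the hand is centred over the head to about 1 mm, so I'll press.

Run:
```python
from press import *
q=[0,0.157,0.9876,0]
press(.5188,.2738,.0805,.069)
d=get_image("wrist");P=cloud(d); w=P[195:235,225:275].reshape(-1,3); w=w[(w[:,2]>.059)&(w[:,2]<.085)]; print("head z",np.median(w[:,2]),len(w))
d=get_image("scene");cv2.imwrite("pics/s4.png",cv2.resize(d["frame"][180:285,260:400],(800,600),interpolation=cv2.INTER_CUBIC))
move_l([.5188,.2738,.19],speed=.12)
c=[.62,.079]
move_to([*c,.19],q); move_l([*c,.0925+.008+.022],speed=.1); hold(.2)
s=state(); print(s["time"],s["ee_pos"])
d=get_image("wrist"); print(proj(d,np.array([*c,.0925])))
cv2.imwrite("pics/w5.png",cv2.resize(d["frame"][170:270,190:310],(720,600),interpolation=cv2.INTER_CUBIC))
```

```text
stop reached
base [ 0.31  0.02 -0.43]
(np.float64(81.39), -0.2, 0.4, 0.9)
(np.float64(80.51), -0.0, -0.3, 0.7)
(np.float64(79.61), -0.6, 0.6, 1.0)
(np.float64(78.77), -0.5, -0.4, 1.8)
(np.float64(77.6), -0.1, 0.2, 3.6)
(np.float64(76.5), 0.2, 0.2, 3.1)
(np.float64(75.49), 0.2, -0.4, 2.9)
(np.float64(74.49), 0.2, 0.4, 2.4)
(np.float64(73.45), 0.8, 1.2, 2.7)
(np.float64(72.51), 1.0, -0.0, 2.6)
(np.float64(71.48), 1.0, 0.9, 2.9)
(np.float64(70.46), 1.3, 0.9, 3.2)
(np.float64(69.48), 1.8, 0.9, 3.0)
(np.float64(69.03), 1.2, 0.9, 3.4)
(np.float64(68.52), 1.8, 0.4, 2.9)
(np.float64(68.15), 1.2, 0.1, 3.9)
(np.float64(67.73), -0.4, 0.2, 5.5)
(np.float64(67.37), -0.6, 0.6, 6.1)
(np.float64(67.07), -0.6, 0.0, 7.2)
(np.float64(66.81), -1.3, -0.8, 8.0)
(np.float64(66.5), -0.5, -1.0, 8.1)
(np.float64(66.19), -1.2, -1.0, 9.4)
t 25.2833 ee [0.5189 0.2738 0.0742] mom [-0.115  0.232 -0.034]
head z 0.06832110404503877 822
28.95 [0.62043949 0.07899428 0.12355265]
[249.78369167 222.69029256]
```

View pics/s4.png

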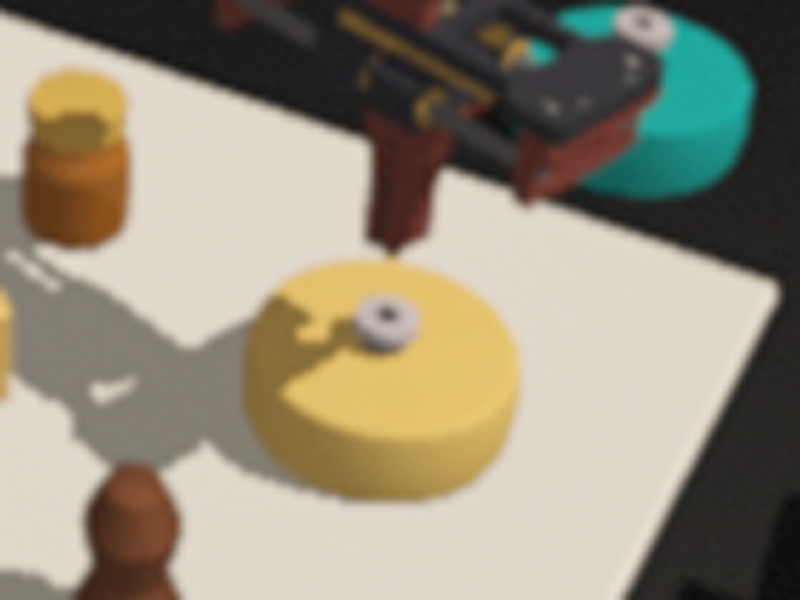

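View pics/w5.png

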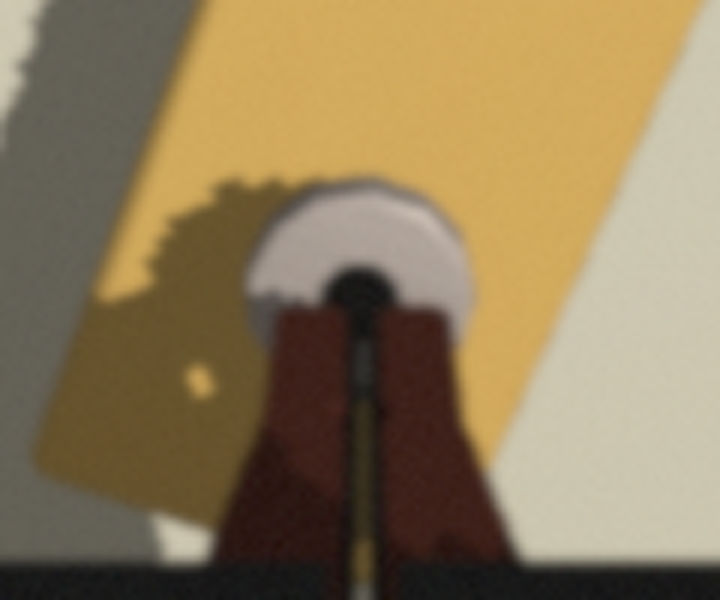

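The wheel's collar is seated and the wheel has not moved. The block's head is centred under the tips, so I'll press and then retreat.

Run:
```python
from press import *
q=[0,0.157,0.9876,0]
press(.6195,.079,.0925,.081)
d=get_image("wrist");P=cloud(d); w=P[195:235,225:275].reshape(-1,3); w=w[(w[:,2]>.071)&(w[:,2]<.097)]; print("head z",np.median(w[:,2]),len(w))
move_l([.6195,.079,.22],speed=.12)
move_to([.186,.57,.231],q)
hold(.2)
s=state(); print(s["time"],s["ee_pos"],s["ft_force"])
for n in("top","scene"):
    d=get_image(n); np.savez(n+"6.npz",**{k:d[k] for k in("frame","depth","camera_matrix","view")})
    f=d["frame"]; f=f[95:245,135:415] if n=="top" else f[130:310,70:410]
    cv2.imwrite(f"pics/{n}6.png",cv2.resize(f,None,fx=2.3,fy=2.3,interpolation=cv2.INTER_CUBIC))
    o=np.load(n+"0.npz"); df=cv2.absdiff(o["frame"],d["frame"]).max(2); df=df[95:245,135:415] if n=="top" else df[130:310,70:410]
    cv2.imwrite(f"pics/{n}6d.png",cv2.resize(df*2,None,fx=1.3,fy=1.3))
    P=cloud(d)
    for k,xy in dict(wedge=(.491,-.0705),wheel=(.519,.2737),block=(.62,.079),drum=(.6175,-.254)).items():
        r=np.hypot(P[...,0]-xy[0],P[...,1]-xy[1]); z=P[...,2][r<.008]; print(n,k,np.nanmedian(z))
a=cv2.imread("pics/top6d.png");b=cv2.imread("pics/scene6d.png"); W=max(a.shape[1],b.shape[1])
pad=lambda i:cv2.copyMakeBorder(i,0,5,0,W-i.shape[1],cv2.BORDER_CONSTANT,value=(255,0,0))
cv2.imwrite("pics/diff.png",np.vstack([pad(a),pad(b)]))
```

```text
stop reached
base [-0.38 -0.17 -0.26]
(np.float64(93.38), 0.2, -0.3, -0.0)
(np.float64(92.54), -0.1, -0.1, 0.6)
(np.float64(91.81), 0.3, -0.2, 1.7)
(np.float64(90.71), 0.4, 0.1, 2.6)
(np.float64(89.53), 0.7, 0.2, 2.8)
(np.float64(88.47), 0.8, 0.3, 1.5)
(np.float64(87.48), 1.9, 0.5, 2.5)
(np.float64(86.49), 1.9, 0.1, 2.7)
(np.float64(85.48), 2.5, 0.1, 2.6)
(np.float64(84.47), 2.2, -0.1, 2.2)
(np.float64(83.45), 2.5, 0.4, 2.4)
(np.float64(82.43), 1.9, 0.5, 2.5)
(np.float64(81.44), 1.6, 1.2, 2.4)
(np.float64(80.97), 1.5, 0.3, 3.1)
(np.float64(80.5), 1.5, -0.1, 2.3)
(np.float64(80.16), 1.0, 0.1, 4.0)
(np.float64(79.74), 1.1, 0.6, 6.1)
(np.float64(79.38), 0.2, -0.5, 6.1)
(np.float64(79.1), -0.2, 0.6, 7.1)
(np.float64(78.8), -0.5, -0.5, 7.5)
(np.float64(78.52), -1.5, -0.3, 8.9)
t 36.6333 ee [0.6195 0.079  0.0865] mom [-0.059  0.288  0.035]
head z 0.0803233286260853 810
41.0167 [0.1866624  0.56979851 0.2309458 ] [-0.57670529 -0.29545109 -0.34221734]
top wedge 0.09590797972209009
top wheel 0.06855804787595776
top block 0.0819182146054056
top drum 0.12313192975586573
scene wedge 0.0954355435010813
scene wheel 0.06925797675469125
scene block 0.08056980682779924
scene drum 0.10885403424263362
```

View pics/scene6.png

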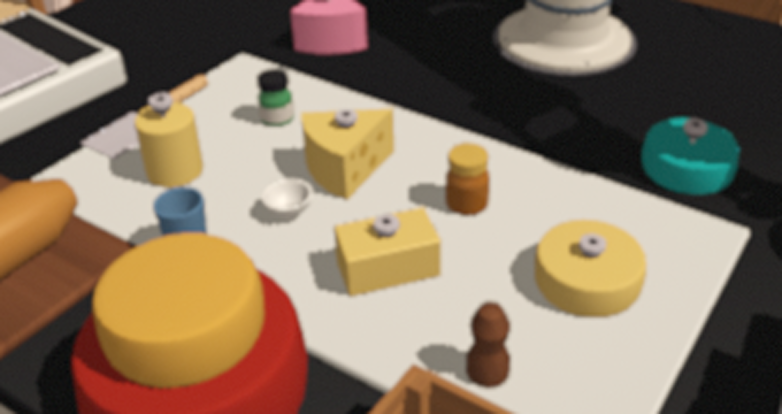

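View pics/diff.png

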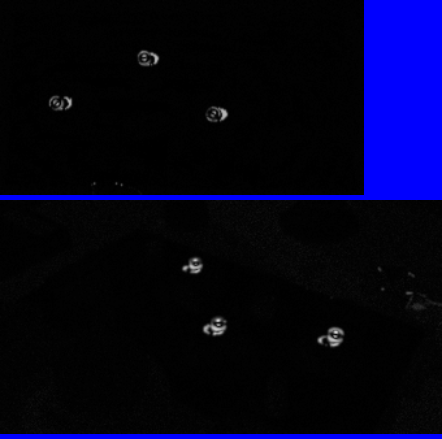

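Compared with the first pictures, only the three pressed heads and their shadows have changed. The heads are at 0.0955, 0.069 and 0.081 m, against 0.095, 0.069 and 0.081 expected. Handing in.

```bash
python3 -c "
from bench import *
print(job_done())"
```

```text
the job is handed in; nothing more can be done
None
```

I pressed the loggers in the order asked: wedge, wheel, then block. Each went down with the closed fingertips until it reached its firm stop, at about 9 N measured, and the hand then went back to its start pose, clear of everything. The job was handed in at about 41 s on the robot's clock; the hand-in gives no verdict.

- **Loggers fully in:** in the last pictures the head tops were at about 95.5, 69 and 81 mm, against 95, 69 and 81 mm expected for fully in. Their collars look to be down on the rind.
- **Nothing else moved:** compared with the first pictures, nothing on the board changed except those three heads and their shadows. The drum's logger was still at 123 mm in the top view. The scene view read 109 mm there, probably because the sampled spot mixed in rind pixels, and that picture did not change at the drum.
- **Small disagreements:** the cameras differed by up to about 3 mm on where the heads were. I corrected for this with the wrist view before each press. Sideways force stayed within about 2.5 N while pressing.

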